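# Set the lid press's depth stop to the red-lidded tub

### The job

Set up the lid press for the red-lidded tubs: slide its white carriage fully to one end so that the tub with the red lid stands under the depth stop, lower the stop gently until its foot just touches that lid, then lock it there by swinging the red-knobbed clamp lever all the way to the right. Keep both tubs standing in their nests, do not crush the lid, and leave the card pack beside the press where it is.

Things in the scene. Friction and masses are not known exactly. Their poses are not given: they have to be found in the camera images.
- lid_press: Small bench press fixed to the counter: grey base 150 x 270 x 10 mm (long side along its y), round column at the back, blue head 128 to 162 mm above the origin. Origin: on the base's underside, straight below the depth stop's axis. z up, x to the back (towards the column), y to the left. Its place and yaw differ each time.
- carriage (a joint): White carriage (80 x 160 mm) sliding along the press's y; m, 0 = middle, +0.04 fully left (+y), -0.04 fully right, hard stops at both. Two nests of four short pins hold the tubs, 40 mm left and right of its middle at press x = 0: fully right puts the left nest exactly under the depth stop, fully left the right nest. Friction about 1.5 N; stays where left; starts in the middle.
- carriage_post (a point): Top centre of the upright post (steel, black tip, 16 mm across, standing free for 36 mm below this point) at the front of the carriage, 78 mm in front of the tubs' row. Pinch it from above or push it sideways. It moves with the carriage.
- stop_rod (a joint): Depth stop: vertical steel rod through the head; value in m, 0 fully up, growing as it is lowered, at most 0.065. It must be pushed with about 2 to 3 N and stays by friction where it is left.
- stop_foot (a point): Centre of the underside of the stop's round rubber foot (26 mm across), 112 mm above the press's origin when fully up. The foot is cushioned: it gives up to 5 mm towards the rod, 2 N per mm, and then is hard; pressing over 30 N crushes the lid.
- stop_cap (a point): Centre of the top face of the stop's black round cap (26 mm across, 14 mm high), 128 mm above the foot's underside while the foot is not pressed. Push down here to lower the stop.
- clamp (a joint): Clamp lever of the stop, turning about a vertical axis; rad, 0 = open (lever points to the back, the press's +x), 1.57 = locked (points to the right, the press's -y, at its hard stop); clockwise from above locks. Starts near open. Friction 0.08 N m (about 1.5 N at the knob); stays where left. Locking does not move the stop.
- clamp_knob (a point): Top centre of the lever's upright red knob (15 mm across, standing free for 23 mm below this point), 55 mm from the pivot, 198 mm above the press's origin.
- clamp_pivot (a point): Point on the lever's axis, on top of its hub, 45 mm to the right of the stop's axis, 176 mm above the press's origin.
- tub_red: White plastic tub with a red lid, 57 mm across at the lid, 40 mm high; loose in one of the two nests of the carriage (left or right at random). Origin: centre of its underside; z up.
- tub_red_lid (a point): Centre of the red lid's top face, 40 mm above the tub's underside.
- tub_green: White plastic tub with a green lid, 57 mm across, 54 mm high; loose in the other nest. Origin: centre of its underside.
- card_pack: Bystander: dark grey card pack, 40 x 58 x 14 mm, loose on the counter to the left of the press. Origin: centre of its underside.
Not all that is in view belongs to the job. What is shaped like the tub_red but purple or yellow is not meant.

How it is judged:
By the outcome, as a careful person would: the job done as asked, in the order asked, and still so for the second after the job is handed in, with the robot touching nothing.
It also fails if it takes over 54 s, if anything falls off the work surface, if the arm or the gripper's body presses on something with over 40 N, if the wrist force passes 120 N, or if a joint passes its speed limit or range.

### The arm

A 6-joint arm with a two-finger parallel gripper is mounted at the origin on a cart in front of the work surface, level with it; the furniture and walls round the work are solid. World frame = base frame: x ahead of the robot, y to its left, z up, the work surface at z = 0. Lengths are in m, angles in rad, forces in N, time in s.
With the tool pointing down it reaches from about 0.4 to 0.825 m from the base axis. Payload 7 kg.
Tool frame: the origin (TCP) lies at the very end of the fingers, on their centre line; the grasp point (between the pads) lies 19 mm behind it; z points along the fingers, y is the line along which they close (so a half turn about z gives the same grasp; the last joint's range is limited). The gripper opens to 88 mm and grips with 3 to 60 N. Pads are 19 mm wide; open, the fingers measure 130 mm over their backs; the gripper's body (78 mm by 193 mm) begins 47 mm behind the grasp point.
Start: joints at [1.495, 0.359, 0.012, 0, -1.224, -0.288], TCP at [0.24, 0.631, 0.202] pointing down, gripper open.
Joint ranges: [-3.07, 3.07], [-1.43, 2.12], [-1.02, 1.25], [-3.03, 1.67], [-3.05, -0], [-3.03, 3.03]. Speed limits (rad/s): [2.39, 2.39, 3.01, 3.14, 3.14, 3.14].

### API

Orientations are given as [roll, pitch, yaw] about the fixed x, y, z axes, in that order (R = Rz(yaw) Ry(pitch) Rx(roll)).
In Python, from station import arm, grab_frame gives the robot as it stands.
- The arm moves only by the tool jog_arm, never from a script. Its argument "deltas" is a list that holds one entry, the list of rows, each a list of 4 numbers: the shift along the tool's x, y, z in units of 60 mm (1.0 is 60 mm), then the turn about the tool's z in units of 5 degrees (1.0 is 5 degrees). A call has 1 to 8 rows; each row is the pose to reach, as a shift and turn from the pose commanded when the call began, along the tool's axes at that moment; what a row does not reach only later rows make up. A row lasts 1/8 s, in which the tool goes at most 62.5 mm and 10.7 degrees, less where a joint would pass 70% of its speed; a pose out of reach is approached as far as the arm can. A call with a gripper value outside its range is refused whole. "grip" is the finger opening in mm, from 0 to 87.6, set as the call begins (left out, the last holds). The fingers move at their own pace and stop on an object; "squeeze" is the grip in N (left out, the last holds). Time passes only in rows, so rows that repeat a pose let the fingers close. It gives the time, the measured TCP pose, the force, the opening and the grip force at its end, in the units of the state.
- arm.get_state(): the state, without advancing time (a new reading comes with each control period).
- grab_frame(name): name is "scene" or "top" or "wrist"; returns a dict with "img" (480x640x3 uint8, red, green, blue), "vfov" (degrees; the focal length in pixels is half the picture's height over the tangent of half this angle, whatever the lens; pixels are square), "cx", "cy" (the principal point, pixels), "dist_coeffs" ([k1, k2, p1, p2, k3] as OpenCV has them; the pictures are not rectified), "xyz" and "rotation" of the camera in the world. Camera axes: x right, y down, z forward; pixel columns grow to the right and rows downward; lengths in m; the calibration is good to about 2 mm. A picture is of the moment at which its call begins. There is no depth.
- arm.job_done(): hands the job in; it is judged then, once.
The state is a dict: "t": time; "q": joint angles; "qd": joint speeds; "joint_efforts": joint torques, N m; "eef_pos": TCP position; "ee_rot": TCP orientation; "force": force on the tool from outside, world axes, zero at the start; "moment": the same for the moment, N m; "width": finger opening in m; "gripper_force": force on a finger pad.
Only numpy, scipy, OpenCV 4.12 (cv2) and the standard library are available. Lean on these libraries where they do the work, as an engineer would, in place of code of your own. Each camera call takes 0.05 s, during which the arm holds its last target. There are 200 camera calls.

## Working session

There is one attempt and no reset: what is moved stays moved. The work goes in short steps, Python scripts to look and compute and a tool call to move; the robot and the scene stay as the last step left them, time stands still between calls to the robot, and variables do not carry over. Pictures are saved under pics/ and viewed, at most 12 in all, crops included, and the job is handed in when it is done.

Besides the shell and the picture viewer there is one more tool, called after "Request:" as name(argument=value, ...) on one line, values as JSON. jog_arm: Moves the arm, as the interface text tells. Its arguments: {"type":"object","properties":{"deltas":{"type":"array"},"grip":{"type":"number"},"squeeze":{"type":"number"}},"required":["deltas"]}

```bash
mkdir -p pics
cat > h.py <<'E'
import numpy as np, cv2
from station import arm, grab_frame
def K(f):
    F=240/np.tan(np.radians(f["vfov"])/2)
    return np.array([[F,0,f["cx"]],[0,F,f["cy"]],[0,0,1]])
def rot(f):
    from scipy.spatial.transform import Rotation as R
    r=np.array(f["rotation"],float)
    return r if r.shape==(3,3) else R.from_euler('xyz',r).as_matrix()
def ray(f,uv):
    p=cv2.undistortPoints(np.array([[uv]],float),K(f),np.array(f["dist_coeffs"],float))[0,0]
    return np.array(f["xyz"]),rot(f)@np.array([p[0],p[1],1.])
def onz(f,uv,z):
    o,d=ray(f,uv); return o+d*(z-o[2])/d[2]
def proj(f,P):
    R=rot(f); p=R.T@(np.array(P,float)-np.array(f["xyz"]))
    return cv2.projectPoints(p[None],np.zeros(3),np.zeros(3),K(f),np.array(f["dist_coeffs"],float))[0][0,0]
def grab(n,save=None):
    f=grab_frame(n)
    if save: cv2.imwrite("pics/"+save+".png",f["img"][...,::-1])
    return f
E
python3 - <<'E'
from h import *
import pickle
fs={}
for n in("scene","top","wrist"):
    f=fs[n]=grab(n,n+"0"); print(n,f["xyz"],np.round(f["rotation"],3).tolist(),f["vfov"],f["cx"],f["cy"],f["dist_coeffs"])
pickle.dump(fs,open("fs.pkl","wb"))
s=arm.get_state();print({k:np.round(v,3).tolist() for k,v in s.items()})
E
```

```text
scene [ 0.74892908 -0.83516565  0.59834488] [-2.101, 0.007, 0.234] 52.08354172517179 309.62458147274 249.0608625677732 [-0.0870436  0.         0.         0.         0.       ]
top [ 0.43285637 -0.13453299  1.00121941] [-2.965, 0.021, -1.586] 55.963892132558804 318.801632897907 246.89856057014882 [-0.06246472  0.          0.          0.          0.        ]
wrist [0.30777221 0.60542943 0.38351775] [2.871, -0.002, -1.934] 61.60162584151327 318.92047638822805 239.37348158422893 [-0.04466542  0.          0.          0.          0.        ]
{'t': 0.15, 'q': [1.495, 0.359, 0.011, -0.0, -1.224, -0.288], 'qd': [0.0, -0.001, 0.005, 0.002, 0.001, -0.002], 'joint_efforts': [-0.001, -58.328, 29.329, 7.001, 0.009, -0.0], 'eef_pos': [0.24, 0.63, 0.201], 'ee_rot': [3.14, -0.0, -0.364], 'force': [-0.512, -0.162, -0.081], 'moment': [-0.001, -0.018, 0.045], 'gripper_force': 0.0, 'width': 0.088}
```

View pics/top0.png

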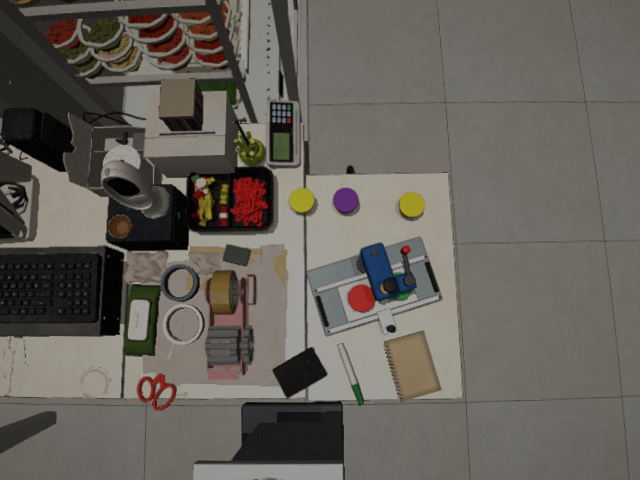

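View pics/scene0.png

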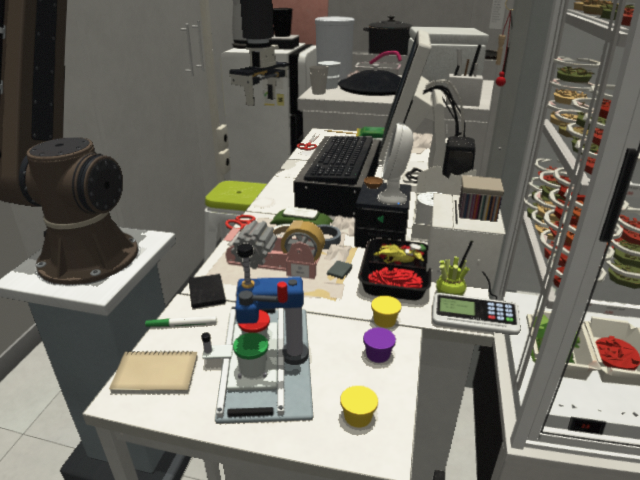

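The top view shows the press around (375,285). The red lid is in the left nest (360,298) and the green lid in the right nest (402,290). The blue head is at (378,270), the cap at (390,285), the red knob at (405,250) and the post at (389,325). Other lids are yellow (301,200), yellow (411,205) and purple (346,200), all outside the press. The red tub in the nest is the one meant, so the carriage goes fully right. I'll confirm with an enlarged crop.

Run:
```python
import pickle,cv2,numpy as np
fs=pickle.load(open("fs.pkl","rb"))
a=cv2.resize(fs["top"]["img"][225:345,300:450],None,fx=4,fy=4,interpolation=cv2.INTER_CUBIC)
b=cv2.resize(fs["scene"]["img"][230:430,190:320],None,fx=2.4,fy=2.4,interpolation=cv2.INTER_CUBIC)[:480]
cv2.imwrite("pics/c1.png",a[...,::-1]); cv2.imwrite("pics/c2.png",cv2.resize(fs["scene"]["img"][225:425,190:320],None,fx=3,fy=3,interpolation=cv2.INTER_CUBIC)[...,::-1])
```

```text
(no output)
```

View pics/c1.png

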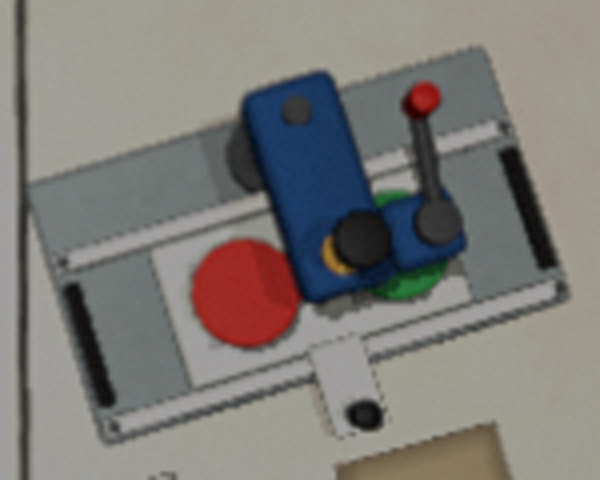

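View pics/c2.png

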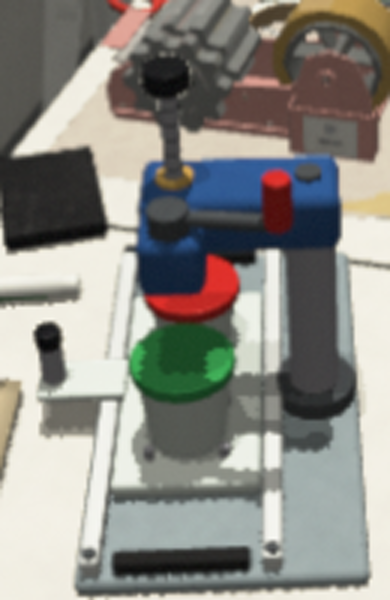

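The crops confirm it: the red lid in the left nest (crop 245,293) is the only red tub lid in the press. The cap top is at crop (362,235), the knob at (425,97) and the post tip at (364,412).

Run:
```python
from h import *
import pickle
fs=pickle.load(open("fs.pkl","rb")); T=fs["top"];S=fs["scene"]
c=lambda x,y:(x/4+300-.375,y/4+225-.375)
s=lambda x,y:(x/3+190-.33,y/3+225-.33)
C=[onz(T,c(*p),.01)[:2] for p in[(28,186),(105,440),(568,298),(485,48)]]
print(np.round(C,4).tolist()); C=np.array(C)
ex=(C[0]-C[1])+(C[3]-C[2]); ey=(C[0]-C[3])+(C[1]-C[2])
print("sizes",[np.linalg.norm(C[i]-C[i-1]) for i in range(4)],"yaw",np.arctan2(ex[1],ex[0]),np.arctan2(-ey[0],ey[1]),"center",C.mean(0))
def tri(a,b):
    o1,d1=ray(T,a);o2,d2=ray(S,b)
    t=np.linalg.lstsq(np.c_[d1,-d2],o2-o1,rcond=None)[0]
    p,q=o1+t[0]*d1,o2+t[1]*d2; return (p+q)/2,np.linalg.norm(p-q)
print("cap",onz(T,c(362,235),.24),tri(c(362,235),s(166,71)))
print("knob",onz(T,c(426,95),.198),tri(c(426,95),s(276,179)))
print("pivot",onz(T,c(440,215),.176),tri(c(440,215),s(167,212)))
print("post",tri(c(364,410),s(47,328)))
print("red",onz(T,c(247,293),.066))
print("card",onz(T,(300,372),.014))
print("green", onz(T,(402,290),.07))
```

```text
[[0.5562, -0.0887], [0.4174, -0.1288], [0.4892, -0.383], [0.6291, -0.345]]
sizes [np.float64(0.26640809561801587), np.float64(0.1444691628904516), np.float64(0.26406433039496063), np.float64(0.14498597381809566)] yaw 0.2731091293300736 0.27616237238420305 center [ 0.52299181 -0.23637102]
cap [ 0.50425616 -0.23993794  0.24      ] (array([ 0.50533653, -0.24156821,  0.22828353]), np.float64(4.0401234251911436e-05))
knob [ 0.57080816 -0.27725367  0.198     ] (array([ 0.57133294, -0.27728727,  0.19706103]), np.float64(0.0007706481838348442))
pivot [ 0.51874822 -0.28488806  0.176     ] (array([ 0.51822875, -0.28538272,  0.17481612]), np.float64(0.0014009032382308766))
post (array([ 0.43035312, -0.26204365,  0.06453639]), np.float64(0.001773731732778887))
red [ 0.49173658 -0.2036066   0.066     ]
card [ 0.33978494 -0.07243591  0.014     ]
green [ 0.50608872 -0.28734535  0.07      ]
```

```bash
cat >> h.py <<'E'
O=np.array([.505,-.2413]); Y=.2746
ex=np.array([np.cos(Y),np.sin(Y)]); ey=np.array([-ex[1],ex[0]])
def W(px,py,z): return np.r_[O+px*ex+py*ey,z]
def delta(P,yaw=None):
    from scipy.spatial.transform import Rotation as R
    s=arm.get_state(); e=s["ee_rot"]; M=R.from_euler('xyz',e).as_matrix()
    d=M.T@(np.array(P)-s["eef_pos"])/.06
    t=0 if yaw is None else -np.degrees((yaw-e[2]+np.pi)%(2*np.pi)-np.pi)/5
    return np.round(np.r_[d,t],3).tolist()
E
python3 - <<'E'
from h import *
print(delta([.46,.22,.32],-.364-1.3),delta(W(-.08,.048,.25),Y-np.pi))
E
```

```text
[5.86, 5.091, -1.977, 14.899] [7.749, 12.16, -0.801, 28.684]
```

Request:
jog_arm(deltas=[[[0.4, 0.3, -1.0, 2], [1.2, 1.0, -1.9, 4], [2.0, 1.7, -1.95, 6], [2.8, 2.4, -1.95, 8], [3.6, 3.1, -1.95, 10], [4.4, 3.8, -1.95, 12], [5.2, 4.5, -1.95, 14], [5.86, 5.1, -1.95, 15.5]]], grip=0)

```text
t: 1.15
eef_pos: [0.452, 0.234, 0.3188]
ee_rot: [-3.141, 0.0, -1.721]
force: [0.4, 0.9, 0.3]
width: 0.013
gripper_force: 0.0
```

Run:
```python
from h import *
s=arm.get_state();print(s["t"],s["q"].round(2) if hasattr(s["q"],"round") else s["q"],delta(W(-.08,.052,.25),Y-np.pi))
```

```text
1.15 [ 0.86  0.02 -0.15 -0.   -1.4  -1.01] [7.46, -0.486, 1.144, 13.133]
```

Request:
jog_arm(deltas=[[[0.9, -0.06, 0, 1.8], [1.8, -0.12, 0, 3.6], [2.7, -0.18, 0, 5.4], [3.7, -0.24, 0, 7.2], [4.7, -0.3, 0.2, 9], [5.7, -0.36, 0.5, 11], [6.7, -0.42, 0.8, 12.5], [7.46, -0.49, 1.1, 13.1]]])

```text
t: 2.15
eef_pos: [0.4149, -0.2133, 0.2522]
ee_rot: [-3.141, 0.001, -2.863]
force: [1.0, -0.7, -0.1]
width: 0.0007
gripper_force: 0.0
```

Run:
```python
from h import *
s=arm.get_state();print(s["t"],s["q"].round(2),delta(W(-.08,.052,.036),Y-np.pi))
```

```text
2.15 [-0.05 -0.03 -0.34 -0.   -1.25 -1.24] [0.016, 0.011, 3.604, 0.041]
```

Request:
jog_arm(deltas=[[[0, 0, 0.9, 0], [0, 0, 1.8, 0], [0, 0, 2.6, 0], [0, 0, 3.2, 0], [0, 0, 3.6, 0], [0, 0, 3.6, 0]]])

```text
t: 2.9
eef_pos: [0.4141, -0.2111, 0.0352]
ee_rot: [3.14, -0.004, -2.86]
force: [0.5, -0.1, 0.8]
width: 0.0005
gripper_force: 0.0
```

Run:
```python
from h import *
f=grab("scene","s1");g=grab("top","t1")
a=cv2.resize(f["img"][200:420,140:360],None,fx=1.8,fy=1.8);b=cv2.resize(g["img"][200:420,260:480],None,fx=1.8,fy=1.8)
cv2.imwrite("pics/c3.png",np.hstack([a,b])[...,::-1]);print(delta(W(-.08,-.011,.036),Y-np.pi))
```

```text
[0.05, -1.066, 0.021, 0.088]
```

View pics/c3.png

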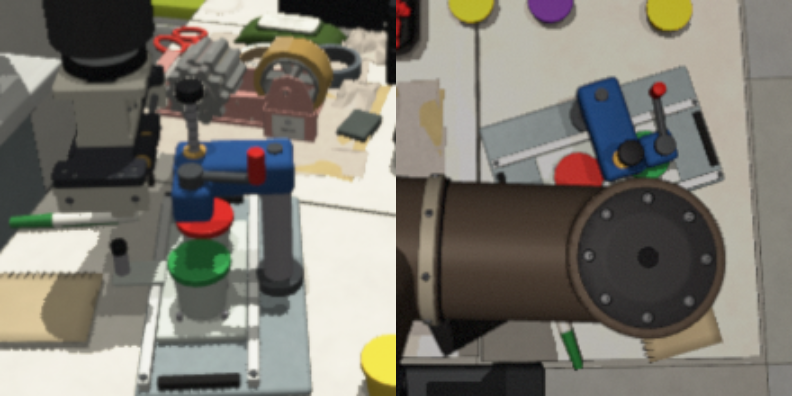

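The gripper is clear of the head, left of the post at scene crop (120,250). I'll push the post right.

Request:
jog_arm(deltas=[[[0, -0.2, 0, 0], [0, -0.33, 0, 0], [0, -0.42, 0, 0], [0, -0.5, 0, 0], [0, -0.58, 0, 0], [0, -0.66, 0, 0], [0, -0.74, 0, 0], [0, -0.82, 0, 0]]])

```text
t: 4.0
eef_pos: [0.4294, -0.2587, 0.0366]
ee_rot: [3.141, -0.0, -2.86]
force: [-0.6, 2.2, 0.3]
width: 0.0008
gripper_force: 0.8
```

Request:
jog_arm(deltas=[[[0, -0.06, 0, 0], [0, -0.12, 0, 0], [0, -0.17, 0, 0], [0, -0.21, 0, 0], [0, -0.24, 0, 0], [0, -0.24, 0, 0]]])

```text
t: 4.75
eef_pos: [0.4334, -0.2725, 0.0367]
ee_rot: [-3.141, 0.0, -2.86]
force: [-0.9, -0.0, 0.7]
width: -0.0
gripper_force: 0.4
```

Request:
jog_arm(deltas=[[[0, -0.03, 0, 0], [0, -0.06, 0, 0], [0, -0.06, 0, 0]]])

```text
t: 5.12
eef_pos: [0.4345, -0.2759, 0.0367]
ee_rot: [-3.141, 0.0, -2.86]
force: [-0.5, 1.1, -0.1]
width: 0.0006
gripper_force: 0.5
```

Request:
jog_arm(deltas=[[[0, -0.03, 0, 0], [0, -0.06, 0, 0], [0, -0.06, 0, 0]]])

```text
t: 5.5
eef_pos: [0.4355, -0.2794, 0.0367]
ee_rot: [-3.141, 0.0, -2.86]
force: [-0.6, 1.4, 0.6]
width: 0.0006
gripper_force: 0.5
```

Request:
jog_arm(deltas=[[[0, -0.04, 0, 0], [0, -0.08, 0, 0], [0, -0.08, 0, 0]]])

```text
t: 5.88
eef_pos: [0.4358, -0.2819, 0.0362]
ee_rot: [3.138, -0.001, -2.861]
force: [-1.1, 15.1, 4.7]
width: 0.0003
gripper_force: 7.2
```

Request:
jog_arm(deltas=[[[0, -0.04, 0, 0], [0, -0.08, 0, 0], [0, -0.08, 0, 0]]])

```text
t: 6.25
eef_pos: [0.4357, -0.2831, 0.0357]
ee_rot: [3.134, -0.002, -2.861]
force: [-3.8, 38.4, 15.4]
width: 0.0003
gripper_force: 18.4
```

Hard stop reached. Back off, raise, and inspect.

Request:
jog_arm(deltas=[[[0, 0.1, 0, 0], [0, 0.4, 0, 0], [0, 0.6, -0.5, 0], [0, 0.8, -1.4, 0], [0, 1.4, -2.3, 0], [0, 2.2, -3.2, 0], [0, 3.2, -4.0, 0], [0, 4.0, -4.4, 0]]])

```text
t: 7.25
eef_pos: [0.3748, -0.071, 0.2937]
ee_rot: [-3.141, 0.003, -2.861]
force: [1.5, 0.9, 0.5]
width: 0.0002
gripper_force: 0.0
```

Run:
```python
from h import *
f=grab("scene","s2");g=grab("top","t2")
a=cv2.resize(f["img"][225:425,180:330],None,fx=3,fy=3,interpolation=cv2.INTER_CUBIC)[:,:400];b=cv2.resize(g["img"][235:345,300:450],None,fx=2.6,fy=2.6,interpolation=cv2.INTER_CUBIC)
b=np.vstack([b,np.zeros((600-b.shape[0],b.shape[1],3),np.uint8)])
cv2.imwrite("pics/c4.png",np.hstack([a,b])[...,::-1])
def red(f,x0,x1,y0,y1):
    h=cv2.cvtColor(f["img"],cv2.COLOR_RGB2HSV);m=((h[...,0]<8)|(h[...,0]>172))&(h[...,1]>140)&(h[...,2]>60);z=np.zeros_like(m);z[y0:y1,x0:x1]=m[y0:y1,x0:x1];n,l,s,c=cv2.connectedComponentsWithStats(z.astype(np.uint8));print([(s[i].tolist(),c[i].round(1)) for i in range(1,n) if s[i][4]>8])
red(g,300,450,235,345);red(f,180,330,225,425)
# predicted lid centre and rim in top / scene for lid z guesses
for z in(.06,.065,.07):print(z,proj(g,W(0,0,z)),proj(f,W(0,0,z)),proj(f,W(0,-.0285,z)))
s=arm.get_state();print(s["t"],s["eef_pos"],s["force"],delta(W(0,0,.26),Y-np.pi))
```

```text
[([402, 246, 8, 8, 47], array([405.6, 249.1])), ([367, 285, 25, 21, 183], array([375.6, 297.8]))]
[([226, 225, 6, 4, 16], array([228.9, 226.4])), ([240, 225, 5, 4, 11], array([241.8, 226.2])), ([278, 282, 9, 21, 175], array([281.9, 291.9])), ([236, 324, 33, 25, 626], array([252. , 335.9]))]
0.06 [379.11065213 291.33296634] [252.38528644 334.9298947 ] [251.37207102 346.36530463]
0.065 [379.37810923 291.14245497] [252.18079159 332.6254487 ] [251.15686885 344.03134669]
0.07 [379.64839835 290.94992043] [251.97520236 330.30573494] [250.94046436 341.68131894]
7.35 [ 0.37612301 -0.06826808  0.29587866] [0.29782664 0.52045407 0.21125386] [-1.235, -3.375, 0.61, 0.152]
```

View pics/c4.png

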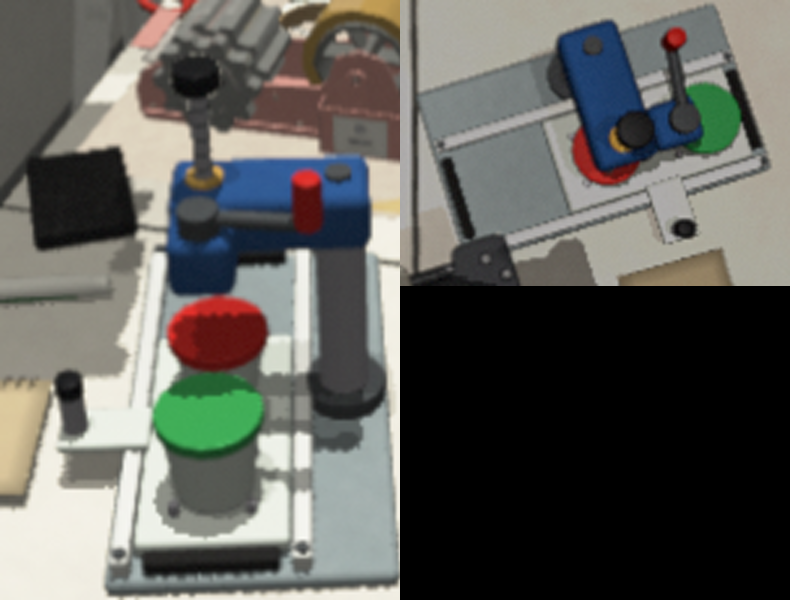

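The carriage sits at the right end with the red lid (crop 217,333) under the stop. Both tubs are standing. Next I'll move above the cap.

Request:
jog_arm(deltas=[[[-0.3, -0.8, 0, 0], [-0.6, -1.6, 0, 0], [-0.9, -2.4, 0, 0], [-1.1, -3.0, 0.1, 0], [-1.235, -3.37, 0.3, 0.15], [-1.235, -3.37, 0.6, 0.15], [-1.235, -3.37, 0.75, 0.15], [-1.235, -3.37, 0.75, 0.15]]])

```text
t: 8.35
eef_pos: [0.5022, -0.2455, 0.2463]
ee_rot: [3.141, -0.001, -2.873]
force: [0.7, -0.3, -0.4]
width: 0.0
gripper_force: 0.0
```

Run:
```python
from h import *
print(delta(W(0,0,.228),Y-np.pi),arm.get_state()["eef_pos"])
```

```text
[-0.064, 0.055, 0.305, -0.067] [ 0.50217669 -0.24553221  0.2462819 ]
```

Request:
jog_arm(deltas=[[[-0.06, 0.055, 0.1, 0], [-0.06, 0.055, 0.2, 0], [-0.06, 0.055, 0.25, 0], [-0.06, 0.055, 0.3, 0], [-0.06, 0.055, 0.35, 0], [-0.06, 0.055, 0.4, 0], [-0.06, 0.055, 0.4, 0]]])

```text
t: 9.22
eef_pos: [0.5052, -0.2414, 0.2226]
ee_rot: [3.141, -0.0, -2.873]
force: [0.1, 0.7, 0.5]
width: 0.0002
gripper_force: 0.0
```

Request:
jog_arm(deltas=[[[0, 0, 0.05, 0], [0, 0, 0.1, 0], [0, 0, 0.15, 0], [0, 0, 0.2, 0]]])

```text
t: 9.72
eef_pos: [0.5053, -0.2414, 0.2107]
ee_rot: [3.142, -0.0, -2.873]
force: [0.5, 0.6, 1.3]
width: 0.0004
gripper_force: 0.0
```

Request:
jog_arm(deltas=[[[0, 0, 0.03, 0], [0, 0, 0.06, 0], [0, 0, 0.09, 0], [0, 0, 0.12, 0]]])

```text
t: 10.22
eef_pos: [0.5054, -0.2414, 0.2038]
ee_rot: [-3.141, 0.0, -2.873]
force: [-0.0, 0.1, 2.5]
width: 0.0003
gripper_force: 1.0
```

Run:
```python
from h import *
f=grab("scene","s3")
cv2.imwrite("pics/c5.png",cv2.resize(f["img"][200:380,180:330],None,fx=3,fy=3,interpolation=cv2.INTER_CUBIC)[...,::-1]);s=arm.get_state();print(s["eef_pos"],s["force"])
```

```text
[ 0.50539643 -0.24137451  0.20358756] [ 0.17916914 -0.12416051  1.19496855]
```

View pics/c5.png

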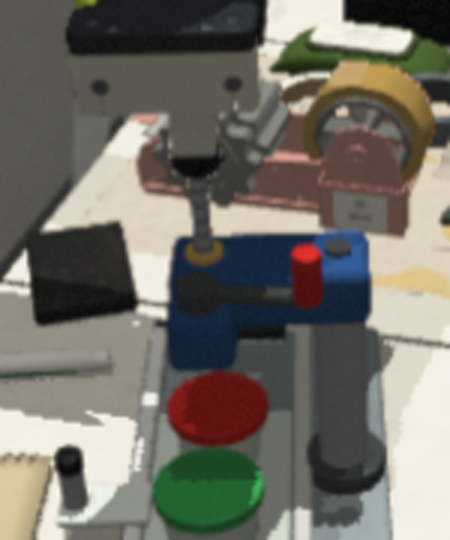

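Run:
```python
from h import *
f=grab("scene")
for z in (.24,.228,.214,.2036,.19,.162,.0756,.06):
    u=proj(f,W(0,0,z)); print(z,u.round(1),((u-[180,200])*3).round(0))
print(arm.get_state()["force"])
```

```text
0.24 [244.3 241.4] [193. 124.]
0.228 [244.9 248.4] [195. 145.]
0.214 [245.6 256.4] [197. 169.]
0.2036 [246.1 262.2] [198. 187.]
0.19 [246.7 269.7] [200. 209.]
0.162 [248.  284.7] [204. 254.]
0.0756 [251.7 327.7] [215. 383.]
0.06 [252.4 334.9] [217. 405.]
[-0.34240916  0.17842319  0.04983422]
```

Request:
jog_arm(deltas=[[[0, 0, 0.04, 0], [0, 0, 0.08, 0], [0, 0, 0.12, 0], [0, 0, 0.16, 0]]])

```text
t: 10.82
eef_pos: [0.5054, -0.2414, 0.194]
ee_rot: [-3.142, 0.0, -2.873]
force: [-0.3, -0.1, 2.5]
width: 0.0005
gripper_force: 1.0
```

Run:
```python
from h import *
f=grab("scene","s4");p=cv2.imread("pics/s2.png")[...,::-1]
f2=f; u=proj(f,[.376,-.068,.296]); print("tcp in s2",u); x,y=map(int,u)
a=cv2.resize(p[max(0,y-75):y+75,x-65:x+65],(390,450),interpolation=cv2.INTER_CUBIC)
b=cv2.resize(f["img"][215:365,180:310],(390,450),interpolation=cv2.INTER_CUBIC)
s=arm.get_state();v=proj(f,s["eef_pos"]);print(v,(v-[180,215])*3,s["eef_pos"],s["force"], y-max(0,y-75))
cv2.imwrite("pics/c6.png",np.hstack([a,b])[...,::-1])
```

```text
tcp in s2 [207.39522138 159.73470539]
[246.75235715 267.75683208] [200.25707145 158.27049625] [ 0.505385   -0.24134398  0.19365806] [-0.14249445 -0.50072571  0.30354873] 75
```

View pics/c6.png

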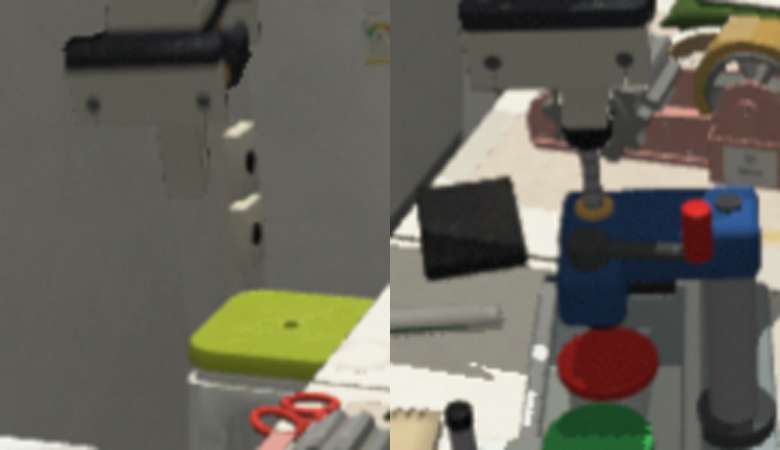

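The left crop shows the closed fingertips ending about 18 mm above the reported TCP. The right crop shows the fingers resting on the cap (585,135), which is moving down. I'll continue by force.

Request:
jog_arm(deltas=[[[0, 0, 0.04, 0], [0, 0, 0.08, 0], [0, 0, 0.12, 0], [0, 0, 0.16, 0], [0, 0, 0.2, 0]]])

```text
t: 11.5
eef_pos: [0.5054, -0.2414, 0.182]
ee_rot: [-3.141, 0.0, -2.873]
force: [0.1, 0.0, 1.4]
width: 0.0003
gripper_force: 1.0
```

Request:
jog_arm(deltas=[[[0, 0, 0.02, 0], [0, 0, 0.04, 0], [0, 0, 0.06, 0]]])

```text
t: 11.88
eef_pos: [0.5054, -0.2414, 0.1785]
ee_rot: [-3.142, 0.0, -2.873]
force: [-0.5, 0.2, 1.4]
width: 0.0002
gripper_force: 0.9
```

Request:
jog_arm(deltas=[[[0, 0, 0.015, 0], [0, 0, 0.03, 0]]])

```text
t: 12.12
eef_pos: [0.5054, -0.2414, 0.1767]
ee_rot: [-3.142, 0.0, -2.873]
force: [-0.7, 0.5, 1.7]
width: 0.0003
gripper_force: 0.9
```

Request:
jog_arm(deltas=[[[0, 0, 0.015, 0], [0, 0, 0.03, 0]]])

```text
t: 12.38
eef_pos: [0.5054, -0.2414, 0.1749]
ee_rot: [-3.142, 0.0, -2.873]
force: [-0.4, -0.5, 1.7]
width: 0.0008
gripper_force: 0.9
```

Request:
jog_arm(deltas=[[[0, 0, 0.015, 0], [0, 0, 0.03, 0]]])

```text
t: 12.62
eef_pos: [0.5054, -0.2414, 0.1731]
ee_rot: [-3.142, 0.0, -2.873]
force: [0.3, 0.1, 1.8]
width: 0.0005
gripper_force: 0.9
```

Request:
jog_arm(deltas=[[[0, 0, 0.01, 0], [0, 0, 0.02, 0]]])

```text
t: 12.88
eef_pos: [0.5054, -0.2414, 0.1719]
ee_rot: [-3.142, -0.0, -2.873]
force: [0.2, -0.1, 1.5]
width: 0.0004
gripper_force: 0.9
```

Request:
jog_arm(deltas=[[[0, 0, 0.01, 0], [0, 0, 0.02, 0]]])

```text
t: 13.12
eef_pos: [0.5054, -0.2414, 0.1707]
ee_rot: [-3.142, 0.0, -2.873]
force: [0.6, -0.6, 2.0]
width: 0.0008
gripper_force: 0.9
```

Request:
jog_arm(deltas=[[[0, 0, 0.01, 0], [0, 0, 0.02, 0]]])

```text
t: 13.38
eef_pos: [0.5054, -0.2414, 0.1695]
ee_rot: [-3.142, 0.0, -2.873]
force: [0.6, -0.2, 1.3]
width: 0.0004
gripper_force: 0.9
```

Request:
jog_arm(deltas=[[[0, 0, 0.01, 0], [0, 0, 0.02, 0]]])

```text
t: 13.62
eef_pos: [0.5054, -0.2414, 0.1683]
ee_rot: [-3.142, 0.0, -2.873]
force: [0.8, -0.0, 2.5]
width: 0.0002
gripper_force: 0.9
```

Run:
```python
from h import *
f=grab("scene","s5")
cv2.imwrite("pics/c7.png",cv2.resize(f["img"][255:365,195:315],None,fx=5,fy=5,interpolation=cv2.INTER_CUBIC)[...,::-1])
s=arm.get_state();print(s["eef_pos"],s["force"])
```

```text
[ 0.50537909 -0.24136601  0.16819854] [ 0.73188064 -0.77793326  0.86222177]
```

View pics/c7.png

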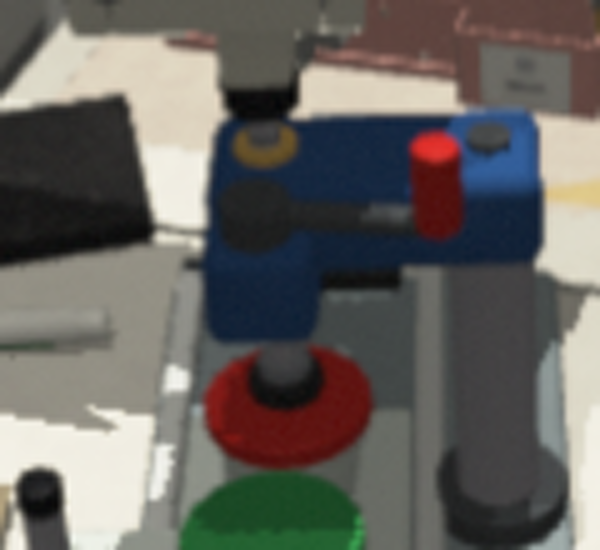

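The foot is now visible above the red lid, with its bottom edge at crop (285,410). It looks roughly 5–9 mm above contact.

Request:
jog_arm(deltas=[[[0, 0, 0.02, 0], [0, 0, 0.04, 0], [0, 0, 0.06, 0]]])

```text
t: 14.05
eef_pos: [0.5054, -0.2414, 0.1647]
ee_rot: [-3.142, -0.0, -2.873]
force: [0.3, -0.3, 3.8]
width: 0.0004
gripper_force: 1.8
```

Request:
jog_arm(deltas=[[[0, 0, 0.01, 0], [0, 0, 0.02, 0]]])

```text
t: 14.3
eef_pos: [0.5054, -0.2414, 0.1638]
ee_rot: [-3.141, 0.0, -2.873]
force: [-0.6, 0.4, 5.6]
width: 0.0003
gripper_force: 2.7
```

Request:
jog_arm(deltas=[[[0, 0, 0.01, 0], [0, 0, 0.02, 0]]])

```text
t: 14.55
eef_pos: [0.5055, -0.2414, 0.1628]
ee_rot: [-3.141, 0.0, -2.873]
force: [-1.3, 1.3, 6.6]
width: 0.0006
gripper_force: 3.6
```

Request:
jog_arm(deltas=[[[0, 0, 0.01, 0], [0, 0, 0.02, 0]]])

```text
t: 14.8
eef_pos: [0.5055, -0.2414, 0.1618]
ee_rot: [-3.141, 0.0, -2.872]
force: [-2.1, 2.3, 9.4]
width: 0.0004
gripper_force: 4.5
```

The force shows contact at about 7 N on the cushion. I'll release slowly so it springs back to the friction balance, then move behind the knob.

Request:
jog_arm(deltas=[[[0, 0, -0.03, 0], [0, 0, -0.06, 0], [0, 0, -0.1, 0], [0, 0, -0.3, 0], [0, 0, -0.7, 0], [0, 0, -0.9, 0], [0, 0, -0.9, 0]]])

```text
t: 15.68
eef_pos: [0.5059, -0.2414, 0.2161]
ee_rot: [-3.141, 0.002, -2.873]
force: [0.6, -0.6, -0.4]
width: 0.0003
gripper_force: 0.0
```

Run:
```python
from h import *
from scipy.ndimage import label
f=grab("scene","s6");g=grab("top")
h=cv2.cvtColor(f["img"],cv2.COLOR_RGB2HSV);m=((h[...,0]<8)|(h[...,0]>172))&(h[...,1]>140)&(h[...,2]>60)
n,l,s,c=cv2.connectedComponentsWithStats(m[270:310,265:300].astype(np.uint8));print(s.tolist(),c)
K=np.array([.571,-.2773])-O;print("knob press",K@ex,K@ey)
s=arm.get_state();print(s["t"],s["eef_pos"],s["force"],s["q"].round(2))
print("above start",delta(W(.055,-.012,.215),Y-np.pi))
cv2.imwrite("pics/c8.png",cv2.resize(f["img"][225:365,195:315],None,fx=4,fy=4,interpolation=cv2.INTER_CUBIC)[...,::-1])
```

```text
[[0, 0, 35, 40, 1213], [12, 11, 10, 22, 187]] [[17.03792251 19.23330585]
 [16.7540107  21.22994652]]
knob press 0.05376539677491453 -0.052547902999415724
15.775 [ 0.504998   -0.24115791  0.21456514] [-0.2907331   0.31404296 -0.36236   ] [-0.1   0.16 -0.23 -0.   -1.18 -1.21]
above start [-0.917, -0.197, -0.008, -0.068]
```

View pics/c8.png

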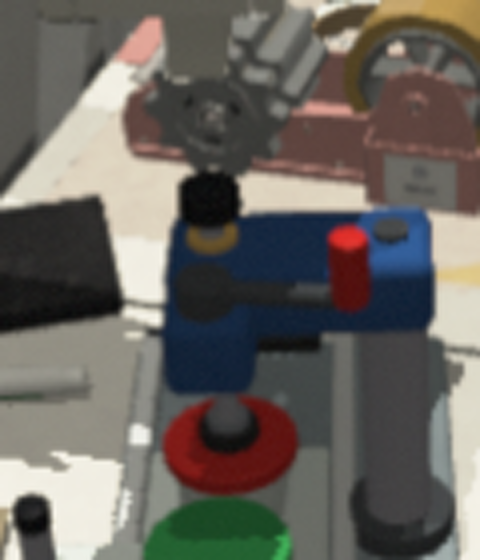

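The foot now rests on the red lid at crop (230,430), and the knob is unmoved at (348,265). I'll move behind the knob.

Request:
jog_arm(deltas=[[[-0.4, -0.1, 0, 0], [-0.8, -0.2, 0, 0], [-0.92, -0.2, 0, 0], [-0.92, -0.2, 0.4, 0], [-0.92, -0.2, 0.75, 0], [-0.92, -0.2, 0.84, 0], [-0.92, -0.2, 0.84, 0]]])

```text
t: 16.65
eef_pos: [0.5614, -0.2383, 0.1647]
ee_rot: [3.142, -0.001, -2.873]
force: [-0.5, 0.4, 0.2]
width: 0.0003
gripper_force: 0.0
```

Request:
jog_arm(deltas=[[[0, -0.2, 0, 0], [-0.03, -0.38, 0, 0], [-0.04, -0.55, 0, 0], [-0.015, -0.79, 0, 0], [0.07, -1.01, 0, 0], [0.21, -1.2, 0, 0], [0.3, -1.28, 0, 0], [0.3, -1.28, 0, 0]]])

```text
t: 17.65
eef_pos: [0.5644, -0.3179, 0.1649]
ee_rot: [-3.141, 0.0, -2.874]
force: [0.1, -0.1, -0.4]
width: 0.0007
gripper_force: 0.0
```

Run:
```python
from h import *
f=grab("scene","s7")
h=cv2.cvtColor(f["img"],cv2.COLOR_RGB2HSV);m=((h[...,0]<8)|(h[...,0]>172))&(h[...,1]>140)&(h[...,2]>60)
m[:,:200]=0;m[:250]=0;m[400:]=0;m[:,330:]=0
n,l,s,c=cv2.connectedComponentsWithStats(m.astype(np.uint8));print([(s[i].tolist(),c[i].round(1).tolist()) for i in range(1,n) if s[i][4]>8])
for t in(0.12,.5,.8,1.0,1.2,1.4,1.57): print(t,proj(f,W(.055*np.cos(t),-.045-.055*np.sin(t),.1865)).round(1))
s=arm.get_state();d=s["eef_pos"][:2]-O;print(s["eef_pos"],d@ex,d@ey,s["force"])
print("final",delta(W(.0175,-.1,s["eef_pos"][2])))
```

```text
[([250, 305, 11, 18, 161], [254.7, 312.6]), ([236, 325, 33, 24, 461], [252.1, 337.7])]
0.12 [282. 290.]
0.5 [277.5 298.1]
0.8 [270.2 303.9]
1.0 [263.8 307. ]
1.2 [256.6 309.4]
1.4 [248.7 310.9]
1.57 [241.9 311.5]
[ 0.5644442  -0.31751654  0.16493035] 0.03655001853103397 -0.0894799974800945 [ 0.28056094  0.18309695 -1.16360963]
final [0.316, -0.177, 0.0, 0.0]
```

The knob is following and sits at about 1.25 rad. I'll finish the swing.

Request:
jog_arm(deltas=[[[0.1, -0.08, 0, 0], [0.2, -0.13, 0, 0], [0.28, -0.17, 0, 0], [0.32, -0.18, 0, 0], [0.32, -0.18, 0, 0]]])

```text
t: 18.32
eef_pos: [0.549, -0.3328, 0.1648]
ee_rot: [-3.141, -0.0, -2.873]
force: [0.6, 0.2, 0.2]
width: 0.0006
gripper_force: 0.2
```

Request:
jog_arm(deltas=[[[0.04, 0, 0, 0], [0.06, 0, 0, 0], [0.06, 0, 0, 0]]])

```text
t: 18.7
eef_pos: [0.5484, -0.333, 0.165]
ee_rot: [-3.14, 0.005, -2.872]
force: [8.4, 2.9, -2.8]
width: 0.0006
gripper_force: 4.3
```

Hard stop felt. I'll retreat and verify.

Request:
jog_arm(deltas=[[[-0.1, 0, 0, 0], [-0.4, 0, 0, 0], [-0.5, 0, -0.6, 0], [-0.5, 0, -1.4, 0], [-0.5, 0, -2.2, 0], [-0.5, 0, -2.2, 0]]])

```text
t: 19.45
eef_pos: [0.5768, -0.3264, 0.3015]
ee_rot: [-3.137, 0.005, -2.872]
force: [0.4, 0.1, -0.9]
width: 0.0004
gripper_force: 0.0
```

Run:
```python
from h import *
f=grab("scene","s8")
h=cv2.cvtColor(f["img"],cv2.COLOR_RGB2HSV);m=((h[...,0]<8)|(h[...,0]>172))&(h[...,1]>140)&(h[...,2]>60)
m[:,:200]=0;m[:250]=0;m[400:]=0;m[:,330:]=0
n,l,s,c=cv2.connectedComponentsWithStats(m.astype(np.uint8));print([(s[i].tolist(),c[i].round(1).tolist()) for i in range(1,n) if s[i][4]>8])
cv2.imwrite("pics/c9.png",cv2.resize(f["img"][225:405,180:330],None,fx=3.3,fy=3.3,interpolation=cv2.INTER_CUBIC)[...,::-1]);print(arm.get_state()["force"])
```

```text
[([237, 302, 11, 22, 204], [242.2, 312.4]), ([236, 325, 33, 24, 450], [252.0, 338.0])]
[ 1.20825582 -0.10334296 -0.61631835]
```

View pics/c9.png

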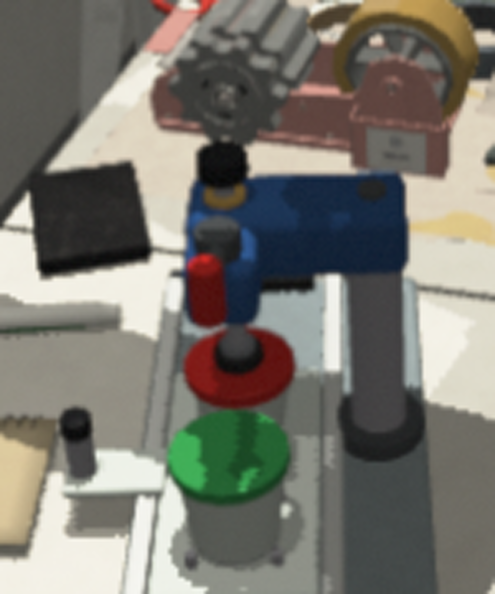

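The lever points right with the knob at crop (207,290), matching 1.57 rad. The foot is on the red lid (238,355), both tubs stand, and the pack is unmoved.

```bash
python3 -c "
from station import arm
print(arm.job_done())"
```

```text
the job is handed in; nothing more can be done
None
```

The job is handed in: the carriage is fully right, the stop's foot rests on the red lid, and the clamp lever is locked to the right; the last picture shows both tubs standing and the card pack unmoved, and the judge's result was not shown.

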